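# Check a frying-oil colour tester with its amber glass cell

## Robot

A 6-joint arm with a two-finger parallel gripper is mounted at the origin on the work surface. World frame = base frame: x ahead of the robot, y to its left, z up, the work surface at z = 0. Lengths are in m, angles in rad, forces in N, time in s.
With the tool pointing down it reaches from about 0.35 to 0.85 m from the base axis. Payload 8.1 kg.
Tool frame: the origin (TCP) lies on the centre line of the jaws, within the pads' length; the fingertips stand 19 mm ahead of it and the grasp point (between the pads) is the TCP (robot.tips_ahead is the distance from the TCP to the fingertips, in m); y points along the fingers, z is the direction in which the jaws open and shut, and the axes are right-handed (so a half turn about y gives the same grasp; the last joint's range is limited). The gripper opens to 93 mm and grips with 3 to 60 N. Pads are 15 mm wide; open, the fingers measure 128 mm over their backs; the gripper's body (75 mm by 188 mm) begins 65 mm behind the grasp point.
Start: joints at [-1.355, 0.13, 1.488, -0, 1.523, -0.085], TCP at [0.178, -0.573, 0.238] pointing down, gripper open.
Joint ranges: [-2.96, 2.96], [-0.89, 2.26], [0.02, 2.5], [-1.34, 4.48], [0, 2.73], [-2.66, 2.66]. Speed limits (rad/s): [2.39, 2.39, 2.79, 3.14, 3.14, 3.14].

## Interface

Orientations are given as a rotation vector (axis times angle).
In Python, from plant import robot, imaging, models gives the robot as it stands.
- The arm moves only by the tool carry_out, never from a script. Its argument "motion" is one flat list of numbers, 7 for each row, row after row: the shift along the tool's x, y, z in m, then the turn, a rotation vector about the tool's x, y, z in degrees, then the opening, from -1 (shut) to 1 (fully open). A call has exactly 5 rows; each row shifts and turns the pose as measured when the row begins, along the tool's axes as they then stand; what a row does not reach is not made up. A row lasts 1/10 s, in which the tool goes at most 50 mm and 8.59 degrees, less where a joint would pass 70% of its speed; a pose out of reach is approached as far as the arm can. A call is refused whole if a number of a shift passes 0.05 or a number of a turn 8.59, either way. A call with a gripper value outside its range is refused whole. The fingers move at their own pace and stop on an object; "squeeze" is the grip in N (left out, the last holds). Time passes only in rows, so rows that do not move let the fingers close, or fill a call up. It gives the time, the measured TCP pose, the force and the opening at its end, in the units of the state.
- robot.read_state(): the state, without advancing time (a new reading comes with each control period).
- imaging.read_camera(name): name is "side" or "top"; returns the picture (420x560x3 uint8, blue, green, red); there is no depth.
- imaging.camera_model(name): a dict with "K" (3x3 intrinsics, pixels), "position" and "orientation" of the camera in the world. Camera axes: x right, y down, z forward; pixel columns grow to the right and rows downward; lengths in m; the calibration is good to about 2 mm. A picture is of the moment at which its call begins. camera_model takes no time and is no camera call.
- robot.close_job(): hands the job in, once; it reports no verdict.
Trained networks look in the newest picture that a camera, given by its name, has taken for a name from the list of things; names that differ only in an ending like _2 or _b are one class to them, and where a whole thing is asked for, a point or a joint stands for the part that bears it (a point fixed in the world has none). Each returns a list of dicts, best first, with "confidence" (0 to 1); they miss things now and then, are a little off and sometimes report something else, mostly with a low value. They report only what shows in the picture. A call takes as long as a camera call. They do not tell look-alikes from the thing itself.
- models.outline_of(camera, thing): "pixels" (420x560 bool, what is visible of it) and "pixel" ([column, row] in pixels, amid what is visible of it).
The state is a dict: "t": time; "q": joint angles; "dq": joint speeds; "joint_torque": joint torques, N m; "tool_pos": TCP position; "orientation": TCP orientation; "force": force on the tool from outside, world axes, zero at the start; "wrist_torque": the same for the moment, N m; "opening": finger opening in m.
Only numpy, scipy, OpenCV 4.12 (cv2) and the standard library are available. Lean on these libraries where they do the work, as an engineer would, in place of code of your own. Each camera call takes 0.05 s, during which the arm holds its last target.

## Task

First slide the grip of the oil tester's lamp dimmer along its track until its middle is level with the green mark. Then pick up the amber glass cell by its two frosted faces only, never touching the clear glass, and hold it upright in the light path between lamp and eye, a clear face square to each lens and the small etched ring centred on the beam, without touching the tester with the cell. Finish while still holding it there: do not put it down or let go, and leave the green cell, the glass jar and the spoon where they are.

Things in the scene. Friction and masses are not known exactly. Their poses are not given: they have to be found in the camera images.
- tester: Oil colour tester, fixed. Grey plate 10 mm thick, 250 mm along its y, from -115 to +95 mm in its x. Two towers 70 mm (x) by 50 mm (y), tops 80 mm above the counter, at x = 45 mm: white lamp at y = +92 mm, black eye at y = -92 mm. No cell holder in the gap. Dimmer track along the front at x = -65 mm, parallel to y. Origin on the counter surface, z up.
- beam (a point): Middle of the light beam, at tester (45, 0, 55) mm, midway between the lamp's pale yellow lens and the eye's dark blue lens (both 55 mm above the counter); the gap between the towers is 134 mm. Axes as the tester's: y along the beam, z up. A thin yellow line on the plate lies below the beam.
- dimmer (a joint): Position of the dimmer's grip along its track, m: 0 at the eye end (tester y = -60 mm), 0.12 at the lamp end (tester y = +60 mm), growing to the tester's +y. It stays where it is left; friction about 1.5 N and a little damping.
- dimmer_top (a point): Centre of the top of the dimmer's black grip, a block 28 mm (tester x) by 20 mm (tester y) and 40 mm tall, with a white line across its top at its middle. Its top is 64.5 mm above the counter, its foot 24.5 mm, on an aluminium track housing 40 mm wide and 170 mm long. Axes as the tester's.
- mark: Green mark, 18 mm (tester x) by 5 mm (tester y) by 12 mm tall, fixed on the base plate beside the front of the dimmer track, its top 22 mm above the counter. Axes as the tester's; origin under its centre. The dimmer is set when the middle of the grip has the same tester y as the middle of the mark.
- amber_cell: Loose amber glass cell, solid upright block 26 mm (its x) by 30 mm (its y), 75 mm tall, about 140 g, standing on the counter. Faces across x (26 mm apart, white) are frosted: grip these only. Faces across y (30 mm apart, amber, see-through) are clear, each with an etched white ring, 14 mm wide. Origin: centre of underside, z up. In the light path its y lies along the beam, either way round.
- amber_ring (a point): Point inside the amber cell level with the centres of its two etched rings: on the cell's vertical middle line, 25 mm above its foot. Axes as the cell's.
- green_cell: Green glass cell of the same size and shape as the amber one, standing on the counter; leave it alone. Origin: centre of the underside.
- jar: Hinged glass jar with a clamp lid, 90 mm diameter, 122 mm tall; leave alone. Origin: centre of the underside.
- spoon: Aluminium spoon about 200 mm long lying at the far side of the counter; leave alone.
Mind the look-alikes: they are no part of the job. What is shaped like the amber_cell but pink is not meant.

How it is judged:
On the way, in this order (a step that is already met when the one before it is completed fails the run):
1. the dimmer's grip is level with the green mark (within 6 mm along the track) (y of dimmer_top in the frame of mark between -0.006 and 0.006 m), for 0.3 s.
2. the amber cell is gripped on both frosted faces and lifted at least 20 mm (contact force between the fingers and amber_cell_c1 above 1 N and contact force between the fingers and amber_cell_c2 above 1 N and height (world z) of amber_cell above 0.02 m), for 0.2 s.
At the end, for the whole second after the job is handed in: Dimmer grip level with the green mark (6 mm); amber cell held still by both frosted faces, upright and square to the beam (0.2 rad), its ring within 8 mm of the beam sideways and in height and within 40 mm of the gap's middle along it, not touching the tester (all of step 1 and contact force between the fingers and amber_cell_c1 above 1 N and contact force between the fingers and amber_cell_c2 above 1 N and x of amber_ring in the frame of tester between 0.037 and 0.053 m and y of amber_ring in the frame of tester between -0.04 and 0.04 m and z of amber_ring in the frame of tester between 0.047 and 0.063 m and angle between the y axis of amber_cell and the y axis of tester, either way round below 0.2 rad and angle between amber_cell's own z axis and vertical below 0.2 rad and contact force between amber_cell and tester below 0.2 N and linear speed of amber_cell below 0.03 m/s); the arm keeps its last pose, push and grip.
It fails at once if the fingers touch the amber cell's clear glass (contact force between the fingers and amber_cell_c0 above 0.5 N).
It fails at once if the amber cell touches the tester (contact force between amber_cell and tester above 1 N).
It fails at once if the green cell or the glass jar or the spoon is shifted by more than 30 mm (distance of any of green_cell, jar, spoon from where it was at the start of the episode above 0.03 m).
It also fails if it takes over 54 s, if anything falls off the work surface, if the arm or the gripper's body presses on something with over 40 N, if the wrist force passes 120 N, or if a joint passes its speed limit or range.

## Working session

There is one attempt and no reset: what is moved stays moved. The work goes in short steps, Python scripts to look and compute and a tool call to move; the robot and the scene stay as the last step left them, time stands still between calls to the robot, and variables do not carry over. Pictures are saved under pics/ and viewed, and the job is handed in when it is done.

Besides the shell and the picture viewer there is one more tool, called after ">>>" by a JSON object that holds its "name" and its "arguments". carry_out: Moves the arm, as the interface text tells. Its arguments: {"type":"object","properties":{"motion":{"type":"array","items":{"type":"number"}},"squeeze":{"type":"number"}},"required":["motion"]}

```bash
ls; mkdir -p pics; python3 - <<'E'
from plant import robot, imaging, models
import cv2,numpy as np
s=robot.read_state()
for k in s: print(k,np.round(s[k],4))
for n in ['side','top']:
    cv2.imwrite(f'pics/{n}0.png',imaging.read_camera(n))
    m=imaging.camera_model(n); print(n,m)
    for th in ['tester','dimmer_top','mark','amber_cell','green_cell','jar','spoon']:
        for d in models.outline_of(n,th)[:3]:
            print(n,th,round(d['confidence'],2),np.round(d['pixel'],1),d['pixels'].sum())
E
```

```text
pics
t 0.0
q [-1.3554  0.1311  1.4893  0.      1.523  -0.0854]
dq [ 0.0009  0.0006  0.0005  0.0006 -0.0008  0.001 ]
joint_torque [ 7.00000e-04 -5.59836e+01 -4.91757e+01  7.67000e-02  3.57000e-02
 -2.00000e-04]
tool_pos [ 0.1777 -0.5725  0.2366]
orientation [-0.3123  2.0615 -2.0576]
force [ 0.5239 -0.3955 -1.0507]
wrist_torque [ 0.0108 -0.0048  0.0005]
opening 0.0932
side {'K': array([[388.67169168,   0.        , 285.29772801],
       [  0.        , 388.67169168, 213.43895235],
       [  0.        ,   0.        ,   1.        ]]), 'position': array([ 0.56646569, -0.71568589,  0.63404106]), 'orientation': array([-2.19437257,  0.02032089, -0.03824298])}
side tester 0.61 [272.4 318.9] 11363
side tester 0.52 [261.7 205.5] 266
side dimmer_top 0.72 [246.2 316.4] 337
side amber_cell 0.71 [264.  206.7] 259
side amber_cell 0.61 [270.2 192.5] 190
side amber_cell 0.57 [266.5 230.3] 344
side green_cell 0.74 [250.6 177.2] 280
side jar 0.83 [327.6 177.1] 1399
side spoon 0.89 [362.4 236.9] 562
top {'K': array([[383.99602982,   0.        , 274.44481532],
       [  0.        , 383.99602982, 205.4001044 ],
       [  0.        ,   0.        ,   1.        ]]), 'position': array([0.47017105, 0.02639519, 0.75950382]), 'orientation': array([-2.13618469,  2.11215201, -0.20266835])}
top tester 0.56 [381.1 233.6] 14078
top dimmer_top 0.48 [415.6 254.6] 197
top amber_cell 0.86 [223.3 235.3] 346
top amber_cell 0.8 [261.  232.9] 326
top amber_cell 0.67 [221.5 191.6] 430
top green_cell 0.62 [129.  259.7] 502
top green_cell 0.29 [268.2 143.3] 959
top jar 0.65 [153.9 141.4] 2828
top spoon 0.94 [268.  145.5] 908
```

View pics/side0.png

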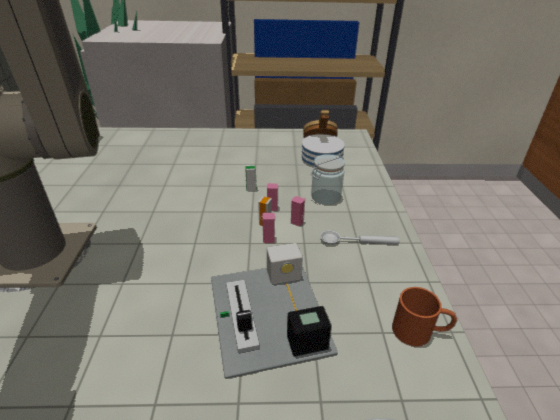

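View pics/top0.png

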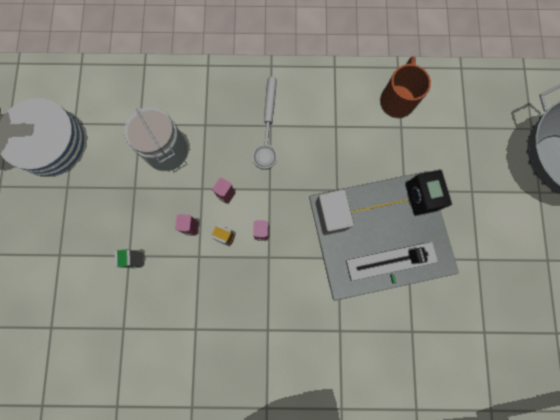

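```bash
python3 - <<'E'
import cv2,numpy as np
a=cv2.imread('pics/top0.png')[160:270,100:300]
b=cv2.imread('pics/side0.png')[150:250,180:380]
cv2.imwrite('pics/crop0.png',np.vstack([cv2.resize(a,None,fx=3,fy=3,interpolation=cv2.INTER_CUBIC)[:300],cv2.resize(b,None,fx=3,fy=3,interpolation=cv2.INTER_CUBIC)]))
a=cv2.imread('pics/top0.png')[120:320,280:480]
b=cv2.imread('pics/side0.png')[230:400,170:370]
cv2.imwrite('pics/crop1.png',np.hstack([cv2.resize(a,(400,400),interpolation=cv2.INTER_CUBIC),cv2.resize(b,(400,400),interpolation=cv2.INTER_CUBIC)]))
E
```

```text
(no output)
```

View pics/crop0.png

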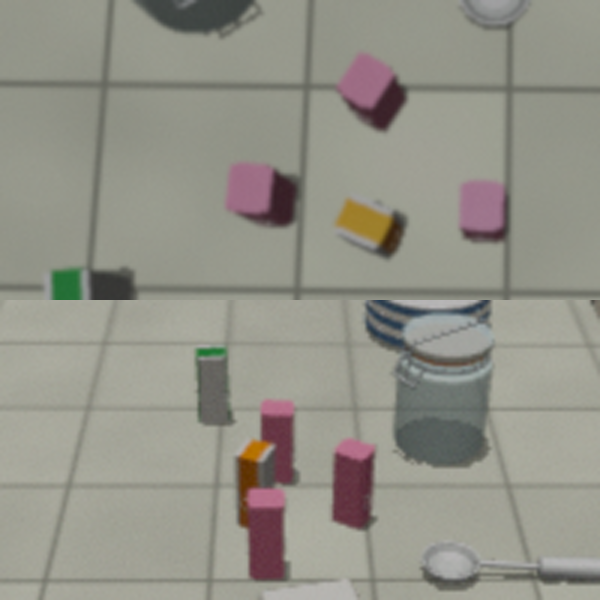

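View pics/crop1.png

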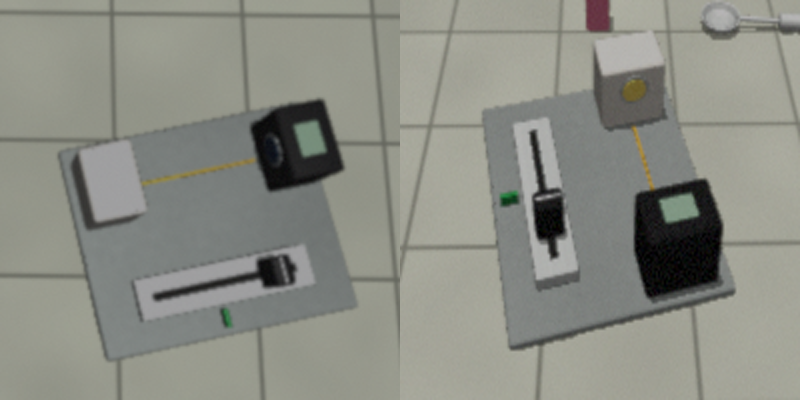

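The amber cell is the orange block at top (222,234) / side (265,210). The pink look-alikes are at top (222,188), (185,223) and (261,229). Only the orange one has white frosted faces, so that is the one meant. Next I'll look closer to measure it.

```bash
python3 - <<'E'
import cv2,numpy as np
def c(n,r0,c0,h,w,f,o):
    a=cv2.imread(f'pics/{n}0.png')[r0:r0+h,c0:c0+w]
    a=cv2.resize(a,None,fx=f,fy=f,interpolation=cv2.INTER_CUBIC)
    for i in range(0,w,10):
        cv2.line(a,(i*f,0),(i*f,5),(0,0,255),1)
        if i%20==0: cv2.putText(a,str(c0+i),(i*f,16),0,.35,(0,0,255))
    for i in range(0,h,10):
        cv2.line(a,(0,i*f),(5,i*f),(0,0,255),1)
        if i%20==0: cv2.putText(a,str(r0+i),(6,i*f+4),0,.35,(0,0,255))
    cv2.imwrite(o,a)
c('top',165,305,140,160,5,'pics/g1.png')
c('side',240,205,130,130,4,'pics/g2.png')
a=c('top',205,195,55,80,10,'pics/g3.png')
c('side',180,240,70,80,8,'pics/g4.png')
E
```

```text
(no output)
```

View pics/g1.png

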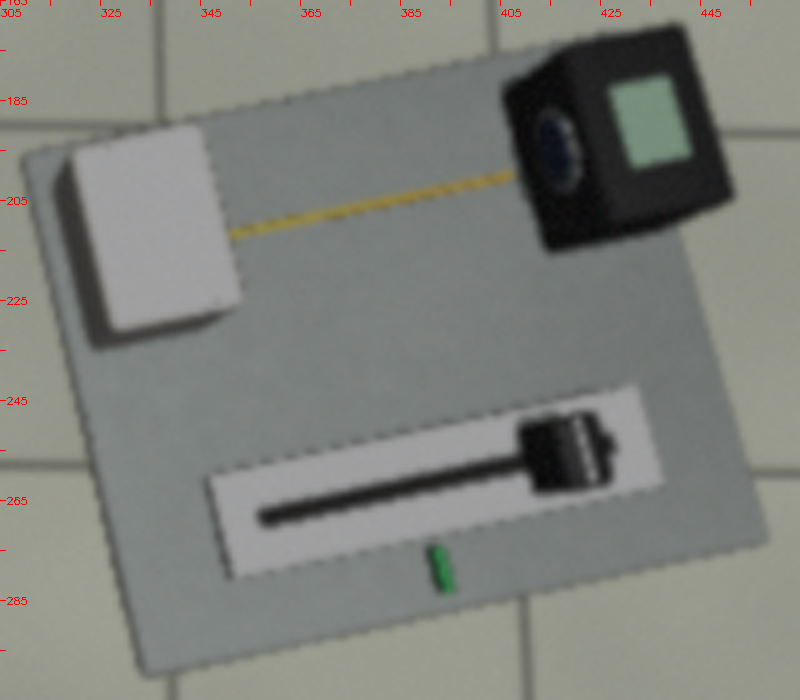

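View pics/g2.png

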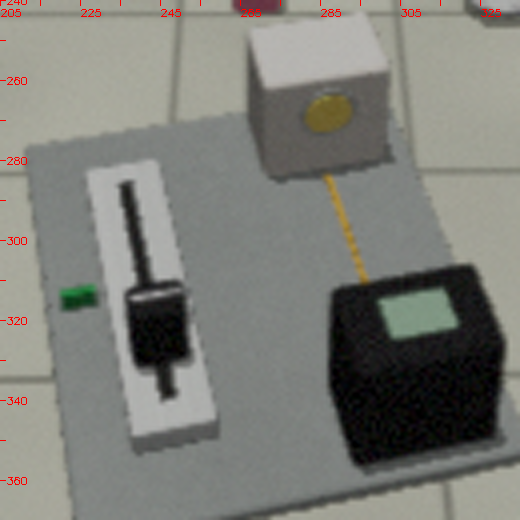

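View pics/g3.png

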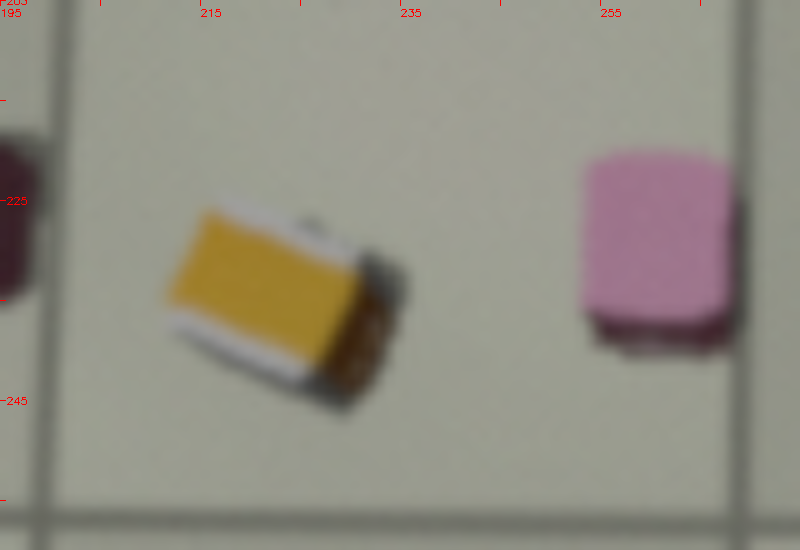

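View pics/g4.png

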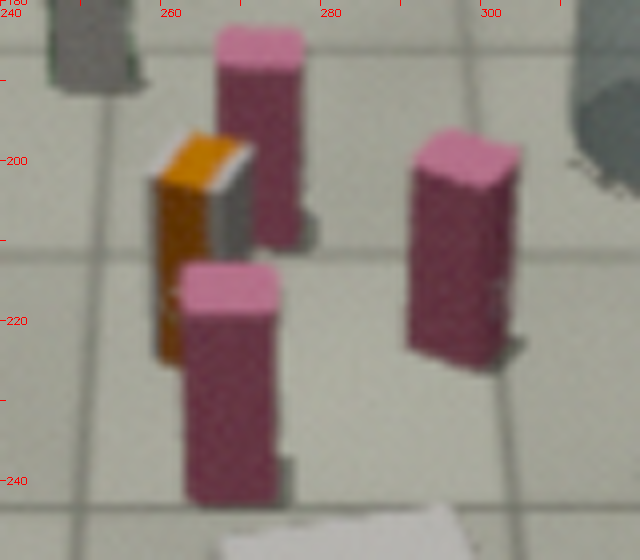

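```bash
cat > h.py <<'E'
import numpy as np
from scipy.spatial.transform import Rotation as R
from scipy.optimize import least_squares
from plant import robot, imaging, models
M={n:imaging.camera_model(n) for n in ['side','top']}
def proj(n,P):
    m=M[n]; Rm=R.from_rotvec(m['orientation']).as_matrix()
    p=(np.atleast_2d(P)-m['position'])@Rm@m['K'].T
    return p[:,:2]/p[:,2:]
def back(n,uv,z):
    m=M[n]; Rm=R.from_rotvec(m['orientation']).as_matrix()
    d=Rm@np.linalg.inv(m['K'])@np.array([*uv,1.]); o=m['position']
    return o+d*(z-o[2])/d[2]
def T(p,P):
    c,s=np.cos(p[2]),np.sin(p[2]); P=np.atleast_2d(P)
    return np.c_[p[0]+c*P[:,0]-s*P[:,1],p[1]+s*P[:,0]+c*P[:,1],P[:,2]]
def Ti(p,W):
    c,s=np.cos(p[2]),np.sin(p[2]); d=np.asarray(W)[:2]-p[:2]
    return np.array([c*d[0]+s*d[1],-s*d[0]+c*d[1]])
E
cat > fit.py <<'E'
from h import *
top=[((-115,125,10),(334.6,300.4)),((-115,-125,10),(458.4,273.4)),((95,125,10),(309.4,196.4)),((80,117,80),(319.4,195.4)),((80,67,80),(344.6,190)),((10,67,80),(353,225.4)),((10,117,80),(327,231.6)),((80,-117,80),(441.8,169.4)),((10,-117,80),(452,204.4)),((10,-67,80),(427.4,209.4))]
side=[((-115,125,10),(211.75,276.75)),((10,117,80),(267,247)),((80,117,80),(294.5,243)),((80,67,80),(302,257.5)),((10,67,80),(270,261)),((10,-67,80),(288,312.5)),((80,-67,80),(324,306)),((80,-117,80),(331,323))]
def res(p,S):
    o=[]
    for n,L in S:
        o.append((proj(n,T(p,np.array([a for a,_ in L])/1000))-np.array([b for _,b in L])).ravel())
    return np.concatenate(o)
for S in ([('top',top)],[('side',side)],[('top',top),('side',side)]):
    f=least_squares(res,[.4,-.2,0.1],args=(S,),loss='soft_l1'); p=f.x
    print(S[0][0],np.round(p,4),np.round(res(p,S).reshape(-1,2),1).tolist())
np.save('tester.npy',p)
for n,m,g in [('top',(392.8,278.2),(421.8,255.2)),('side',(224.5,313.5),(244.2,313.5))]:
    print(n,'mark',Ti(p,back(n,m,.022)),'grip',Ti(p,back(n,g,.0645)))
print('beam',T(p,[.045,0,.055]))
q=np.array([(208,212),(360,265),(320,362),(168,303)])/10+[195,205]
W=np.array([back('top',u,.075) for u in q])[:,:2]
print(W,'centre',W.mean(0)); e=(W[1]-W[0]+W[2]-W[3])/2; s=(W[0]-W[3]+W[1]-W[2])/2
print('len',np.hypot(*e),np.hypot(*s),'clear normal angle',np.degrees(np.arctan2(e[1],e[0])),np.degrees(np.arctan2(s[1],s[0])))
for n in ['top','side']:
    c=W.mean(0);a=np.arctan2(e[1],e[0])+np.pi/2  # cell x dir
    print(n,np.round(proj(n,T([*c,a],np.array([[i*.013,j*.015,k] for k in (.075,0) for i,j in((1,1),(1,-1),(-1,-1),(-1,1))])),),1).tolist())
for u in [(222,188),(185,223),(261,229)]: print('pink',back('top',u,.075))
E
python3 fit.py
```

```text
top [ 0.5683 -0.1854  0.2249] [[-1.0, 1.0], [1.2, -0.4], [-1.0, -0.7], [-1.3, -0.9], [0.2, -1.2], [1.4, 0.8], [0.2, 0.5], [0.0, -1.2], [1.1, 0.4], [-0.9, 1.1]]
side [ 0.5691 -0.187   0.2214] [[-1.5, 0.0], [-1.4, -0.1], [2.0, -0.7], [0.9, -0.4], [0.6, 1.3], [-1.3, -0.6], [-0.5, -1.1], [1.8, 3.6]]
top [ 0.5686 -0.1858  0.2247] [[-0.8, 0.8], [1.4, -0.5], [-0.8, -0.9], [-1.1, -1.1], [0.4, -1.4], [1.7, 0.6], [0.4, 0.3], [0.3, -1.4], [1.4, 0.2], [-0.6, 1.0], [-1.9, -0.2], [-1.9, -0.4], [1.5, -1.1], [0.5, -0.8], [0.2, 0.9], [-1.5, -1.2], [-0.8, -1.7], [1.5, 2.8]]
top mark [-0.09651739  0.00755897] grip [-0.06558313 -0.04169679]
side mark [-0.09713918  0.00337585] grip [-0.06356078 -0.04118556]
beam [[ 0.61246765 -0.17573568  0.055     ]]
[[0.56090018 0.1301364 ]
 [0.55165452 0.1025599 ]
 [0.53420789 0.1091279 ]
 [0.54444175 0.13663362]] centre [0.54780109 0.11961445]
len 0.02921259607013749 0.018167639955905365 clear normal angle -109.47585414472 -21.074028772975954
top [[216.3, 223.9], [231.9, 229.6], [226.5, 243.3], [210.9, 237.5], [221.8, 229.2], [235.8, 234.3], [231.1, 246.7], [216.9, 241.4]]
side [[271.1, 198.1], [267.1, 204.2], [257.6, 202.3], [261.7, 196.3], [271.1, 221.2], [267.4, 227.5], [258.2, 225.6], [262.2, 219.3]]
pink [0.63140306 0.12157825 0.075     ]
pink [0.56605805 0.1856845  0.075     ]
pink [0.55677186 0.04893195 0.075     ]
```

```bash
cat > goto.py <<'E'
import sys
from h import *
# usage: goto x y z jawangle_deg (world)
x,y,z,ja=map(float,sys.argv[1:5])
s=robot.read_state(); Rm=R.from_rotvec(s['orientation']).as_matrix()
print('t',s['t'],'pos',np.round(s['tool_pos'],4),'open',round(s['opening'],4),'F',np.round(s['force'],1))
print('axes x',np.round(Rm[:,0],3),'y',np.round(Rm[:,1],3),'z',np.round(Rm[:,2],3))
best=None
for k in (0,180):
    a=np.radians(ja+k); zt=np.array([np.cos(a),np.sin(a),0]); yt=np.array([0,0,-1.]); xt=np.cross(yt,zt)
    Rt=np.c_[xt,yt,zt]; rv=np.degrees(R.from_matrix(Rm.T@Rt).as_rotvec())
    print('jaw',ja+k,'turn',np.round(rv,2))
d=np.array([x,y,z])-s['tool_pos']
print('shift tool (mm)',np.round(1000*Rm.T@d,1),'world',np.round(1000*d,1),'q6',np.round(s['q'],2))
E
python3 - <<'E'
from h import *
p=np.load('tester.npy'); print(T(p,[-.065,-.0415,0]),np.degrees(p[2]), T(p,[-.065,.0055,0]))
E
python3 goto.py .5146 -.2407 .237 102.9
```

```text
[[ 0.51447905 -0.24070093  0.        ]] 12.87376657359528 [[ 0.50400727 -0.19488235  0.        ]]
t 0.8 pos [ 0.1778 -0.573   0.2377] open 0.0932 F [-0.3  0.2  0.2]
axes x [-0.955 -0.296 -0.   ] y [ 0. -0. -1.] z [ 0.296 -0.955  0.   ]
jaw 102.9 turn [  -0.   -175.67    0.  ]
jaw 282.9 turn [-0.    4.33 -0.  ]
shift tool (mm) [-420.1    0.7 -217.6] world [336.8 332.3  -0.7] q6 [-1.36  0.13  1.49  0.    1.52 -0.09]
```

>>> {"name": "carry_out", "arguments": {"motion": [-0.042, 0, -0.0218, 0, 0, 0, 0, -0.042, 0, -0.0218, 0, 0, 0, 0, -0.042, 0, -0.0218, 0, 0, 0, 0, -0.042, 0, -0.0218, 0, 0, 0, 0, -0.042, 0, -0.0218, 0, 0, 0, 0]}}

```text
t: 1.3
tool_pos: [0.3466, -0.4061, 0.237]
orientation: [-0.303, 2.064, -2.068]
force: [0.6, -0.3, 0.5]
opening: 0.0574
```

```bash
python3 goto.py .5146 -.2407 .237 102.9
```

```text
t 1.3 pos [ 0.3466 -0.4061  0.237 ] open 0.0574 F [ 0.6 -0.3  0.5]
axes x [-0.958 -0.286  0.001] y [-0.001 -0.002 -1.   ] z [ 0.286 -0.958  0.002]
jaw 102.9 turn [ 1.0000e-01 -1.7628e+02  1.4000e-01]
jaw 282.9 turn [-0.09  3.72  0.07]
shift tool (mm) [-208.3   -0.4 -110.4] world [168.  165.4  -0. ] q6 [-0.96 -0.05  1.67 -0.    1.52  0.32]
```

>>> {"name": "carry_out", "arguments": {"motion": [-0.044, 0, -0.0232, 0, 0, 0, 0, -0.044, 0, -0.0232, 0, 0, 0, 0, -0.044, 0, -0.0232, 0, 0, 0, 0, -0.044, 0, -0.0232, 0, 0, 0, 0, -0.033, 0, -0.0175, 0, 3.7, 0, 0]}}

```text
t: 1.8
tool_pos: [0.5173, -0.2365, 0.238]
orientation: [-0.236, 2.097, -2.106]
force: [0.7, -0.1, -0.8]
opening: 0.0464
```

```bash
python3 goto.py .5146 -.2407 .12 102.9; python3 - <<'E'
from h import *
import cv2
for n in ['top','side']:
    cv2.imwrite(f'pics/{n}1.png',imaging.read_camera(n))
E
```

```text
t 1.8 pos [ 0.5173 -0.2365  0.238 ] open 0.0464 F [ 0.7 -0.1 -0.8]
axes x [-0.975 -0.223 -0.001] y [ 0.002 -0.004 -1.   ] z [ 0.223 -0.975  0.004]
jaw 102.9 turn [-1.2000e-01 -1.7999e+02  3.8000e-01]
jaw 282.9 turn [-0.24  0.01 -0.08]
shift tool (mm) [  3.8 118.    3. ] world [  -2.7   -4.2 -118. ] q6 [-0.52  0.04  1.58 -0.    1.51  0.83]
```

View pics/side1.png

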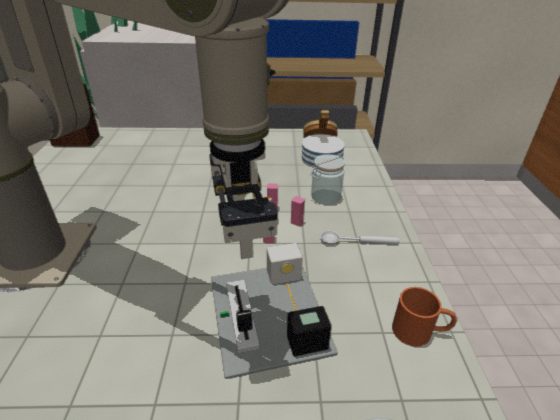

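>>> {"name": "carry_out", "arguments": {"motion": [0.0038, 0.03, 0.003, 0, 0, 0, 0, 0, 0.04, 0, 0, 0, 0, 0, 0, 0.04, 0, 0, 0, 0, 0, 0, 0.02, 0, 0, 0, 0, 0, 0, 0, 0, 0, 0, 0, 0]}}

```text
t: 2.4
tool_pos: [0.5168, -0.2408, 0.1062]
orientation: [-0.239, 2.088, -2.103]
force: [-0.5, 0.3, -0.2]
opening: 0.0466
```

```bash
python3 goto.py .5146 -.2407 .052 102.9; python3 - <<'E'
from h import *
import cv2
o=[]
for n,(r,c) in {'top':(160,300),'side':(180,160)}.items():
    im=imaging.read_camera(n)[r:r+160,c:c+160]
    o.append(cv2.resize(im,(400,400),interpolation=cv2.INTER_CUBIC))
cv2.imwrite('pics/c2.png',np.hstack(o))
E
```

```text
t 2.4 pos [ 0.5168 -0.2408  0.1062] open 0.0466 F [-0.5  0.3 -0.2]
axes x [-0.973 -0.231 -0.005] y [ 0.007 -0.007 -1.   ] z [ 0.231 -0.973  0.008]
jaw 102.9 turn [  -0.43 -179.56    0.72]
jaw 282.9 turn [-0.46  0.44 -0.28]
shift tool (mm) [ 2.4 54.2 -1.1] world [ -2.2   0.1 -54.2] q6 [-0.52  0.14  1.72 -0.    1.27  0.81]
```

View pics/c2.png

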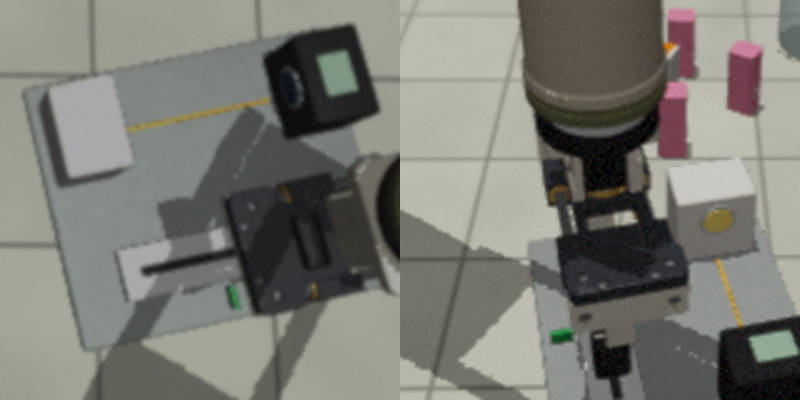

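>>> {"name": "carry_out", "arguments": {"motion": [0.002, 0.027, -0.001, 0, 0, 0, 0, 0, 0.027, 0, 0, 0, 0, 0, 0, 0, 0, 0, 0, 0, -0.5, 0, 0, 0, 0, 0, 0, -0.75, 0, 0, 0, 0, 0, 0, -0.75], "squeeze": 8}}

```text
t: 3.0
tool_pos: [0.5233, -0.2468, 0.0669]
orientation: [-0.22, 2.068, -2.109]
force: [-1.0, 1.8, -0.7]
opening: 0.027
```

>>> {"name": "carry_out", "arguments": {"motion": [0, 0, 0, 0, 0, 0, -0.75, 0, 0, 0, 0, 0, 0, -0.75, 0, 0, 0, 0, 0, 0, -0.75, 0, 0, 0, 0, 0, 0, -0.75, 0, 0, 0, 0, 0, 0, -0.75]}}

```text
t: 3.5
tool_pos: [0.524, -0.247, 0.0687]
orientation: [-0.218, 2.066, -2.11]
force: [1.2, 0.4, -6.0]
opening: 0.0203
```

```bash
python3 goto.py .504 -.1949 .052 102.9; python3 - <<'E'
from h import *
print('grip at tester',Ti(np.load('tester.npy'),robot.read_state()['tool_pos']))
E
```

```text
t 3.5 pos [ 0.524  -0.247   0.0687] open 0.0203 F [ 1.2  0.4 -6. ]
axes x [-0.973 -0.23  -0.021] y [ 0.026 -0.018 -0.999] z [ 0.23  -0.973  0.024]
jaw 102.9 turn [  -1.93 -179.58    2.11]
jaw 282.9 turn [-1.35  0.39 -1.23]
shift tool (mm) [  7.8  15.2 -55.7] world [-20.   52.1 -16.7] q6 [-0.53  0.19  1.74 -0.    1.18  0.81]
grip at tester [-0.05716508 -0.04975656]
```

```bash
cat > crop.py <<'E'
import sys
from h import *
import cv2
o=[]
for a in sys.argv[2:]:
    n,r,c,s=a.split(',');r,c,s=int(r),int(c),int(s)
    im=imaging.read_camera(n); cv2.imwrite(f'pics/{sys.argv[1]}_{n}.png',im)
    o.append(cv2.resize(im[r:r+s,c:c+s],(400,400),interpolation=cv2.INTER_CUBIC))
cv2.imwrite(f'pics/{sys.argv[1]}.png',np.hstack(o))
E
python3 crop.py c3 top,160,320,140 side,240,180,130; python3 goto.py .504 -.1949 .052 102.9
```

```text
t 3.6 pos [ 0.524  -0.247   0.0687] open 0.02 F [ 0.6  0.3 -6.3]
axes x [-0.973 -0.23  -0.022] y [ 0.026 -0.018 -0.999] z [ 0.23  -0.973  0.024]
jaw 102.9 turn [  -1.94 -179.59    2.11]
jaw 282.9 turn [-1.35  0.39 -1.24]
shift tool (mm) [  7.8  15.3 -55.7] world [-20.   52.1 -16.7] q6 [-0.53  0.19  1.74 -0.    1.18  0.81]
```

View pics/c3.png

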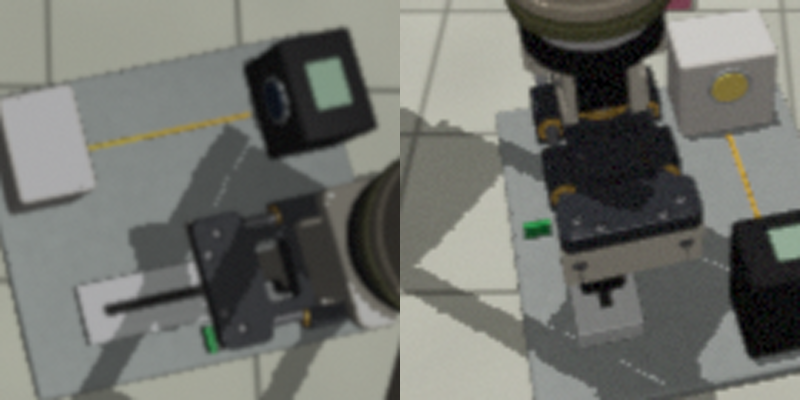

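>>> {"name": "carry_out", "arguments": {"motion": [0, 0.004, -0.01, -0.7, 0.2, -0.6, -0.75, 0, 0.003, -0.015, -0.7, 0.2, -0.6, -0.75, 0, 0, -0.012, 0, 0, 0, -0.75, 0, 0, -0.008, 0, 0, 0, -0.75, 0, 0, 0, 0, 0, 0, -0.75]}}

```text
t: 4.1
tool_pos: [0.5163, -0.2052, 0.0666]
orientation: [-0.231, 2.095, -2.107]
force: [-0.8, 1.8, -2.2]
opening: 0.0195
```

```bash
python3 crop.py c4 top,160,320,140 side,240,180,130; python3 goto.py .504 -.1949 .052 102.9; python3 - <<'E'
from h import *
print('grip at tester',Ti(np.load('tester.npy'),robot.read_state()['tool_pos']))
E
```

```text
t 4.2 pos [ 0.5165 -0.2057  0.0666] open 0.0202 F [-0.7  1.2 -2.6]
axes x [-0.975 -0.221 -0.004] y [ 0.005 -0.005 -1.   ] z [ 0.221 -0.975  0.006]
jaw 102.9 turn [  0.36 179.88  -0.57]
jaw 282.9 turn [-0.36 -0.12 -0.23]
shift tool (mm) [  9.8  14.5 -13.4] world [-12.5  10.8 -14.6] q6 [-0.47  0.16  1.78 -0.    1.19  0.88]
grip at tester [-0.05527057 -0.00781002]
```

View pics/c4.png

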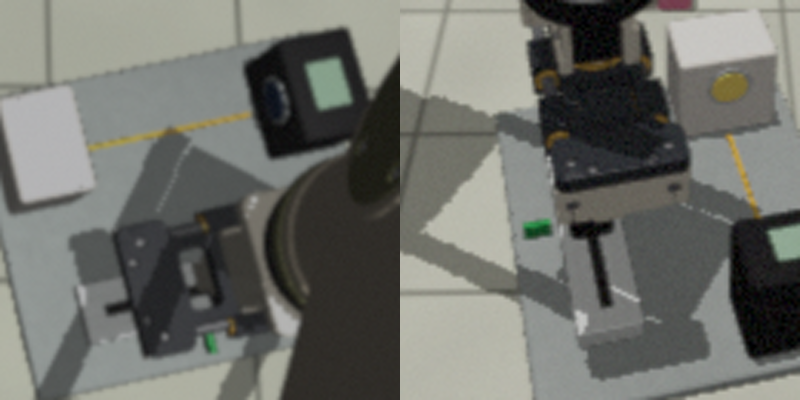

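```bash
python3 - <<'E'
from h import *
import cv2
p=np.load('tester.npy')
for y in (-.05,-.0415,-.02,-.008,0,.005): print(y,np.round((proj('side',T(p,[[-.065,y-.01,.0245],[-.079,y-.01,.0245],[-.051,y-.01,.0245]]))-[180,240])*400/130,1).tolist())
a=cv2.imread('pics/c4_side.png')[280:340,205:275]; b=cv2.imread('pics/c3_side.png')[280:340,205:275]
cv2.imwrite('pics/c4b.png',cv2.resize(np.hstack([b,a]),None,fx=5.7,fy=5.7,interpolation=cv2.INTER_CUBIC))
E
```

```text
-0.05 [[203.1, 294.2], [180.2, 298.8], [225.9, 289.6]]
-0.0415 [[200.8, 282.8], [178.0, 287.4], [223.3, 278.4]]
-0.02 [[194.9, 255.1], [172.7, 259.4], [217.0, 250.8]]
-0.008 [[191.8, 240.1], [169.8, 244.3], [213.6, 236.0]]
0 [[189.7, 230.3], [167.9, 234.5], [211.4, 226.3]]
0.005 [[188.4, 224.3], [166.7, 228.4], [210.0, 220.3]]
```

View pics/c4b.png

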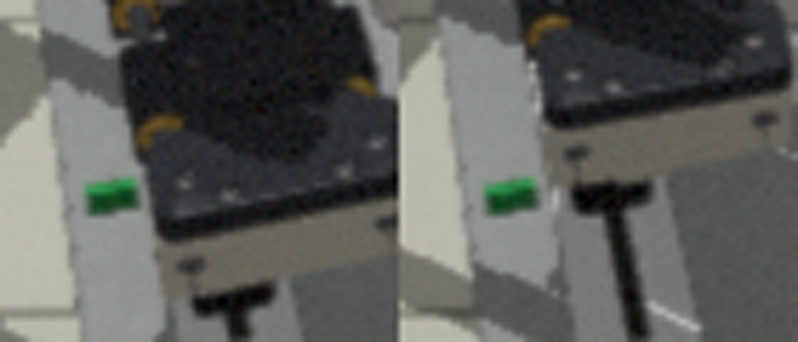

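>>> {"name": "carry_out", "arguments": {"motion": [0, 0.003, -0.005, 0, 0, 0, -0.75, 0, 0.002, -0.004, 0, 0, 0, -0.75, 0, 0, -0.001, 0, 0, 0, -0.75, 0, 0, 0, 0, 0, 0, -0.75, 0, 0, 0, 0, 0, 0, -0.75]}}

```text
t: 4.7
tool_pos: [0.5162, -0.1993, 0.0652]
orientation: [-0.225, 2.088, -2.112]
force: [-1.1, 0.4, -1.2]
opening: 0.0201
```

```bash
python3 crop.py c5 top,160,320,140 side,280,205,65; python3 goto.py .504 -.1949 .052 102.9; python3 - <<'E'
from h import *
print('grip at tester',Ti(np.load('tester.npy'),robot.read_state()['tool_pos']))
E
```

```text
t 4.8 pos [ 0.5161 -0.1993  0.0653] open 0.0199 F [-0.5  0.5 -1.9]
axes x [-0.975 -0.22  -0.007] y [ 0.01  -0.011 -1.   ] z [ 0.22  -0.975  0.012]
jaw 102.9 turn [  0.64 179.81  -1.12]
jaw 282.9 turn [-0.71 -0.18 -0.4 ]
shift tool (mm) [11.  13.1 -7.1] world [-12.1   4.4 -13.3] q6 [-0.46  0.15  1.8  -0.01  1.18  0.89]
grip at tester [-0.05414011 -0.00148149]
```

View pics/c5.png

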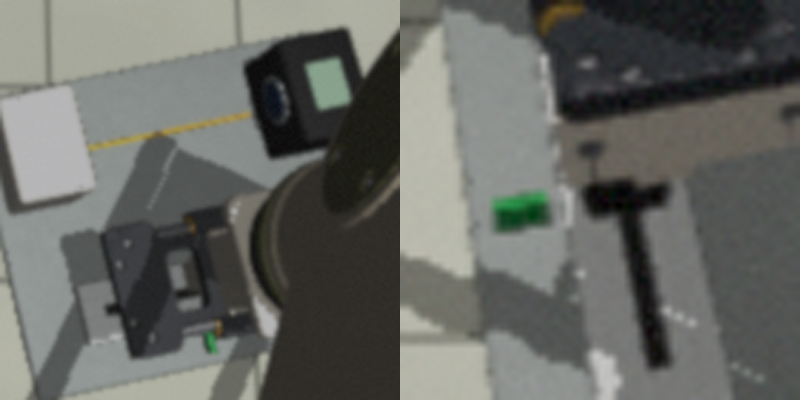

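>>> {"name": "carry_out", "arguments": {"motion": [0, 0, -0.004, -0.7, 0, -0.4, -0.75, 0, 0, -0.002, 0, 0, 0, -0.75, 0, 0, 0, 0, 0, 0, -0.75, 0, 0, 0, 0, 0, 0, -0.75, 0, 0, 0, 0, 0, 0, -0.75]}}

```text
t: 5.3
tool_pos: [0.515, -0.1937, 0.0653]
orientation: [-0.235, 2.104, -2.105]
force: [-1.6, -0.7, -2.7]
opening: 0.0201
```

```bash
python3 crop.py c6 side,280,205,65; python3 goto.py .504 -.1949 .052 102.9; python3 - <<'E'
from h import *
print('grip at tester',Ti(np.load('tester.npy'),robot.read_state()['tool_pos']))
p=np.load('tester.npy')
for y in (-.005,0,.005,.01): print(y,np.round((proj('side',T(p,[[-.065,y-.01,.0245],[-.079,y-.01,.0245],[-.051,y-.01,.0245]]))-[205,280])*400/65,1).tolist())
E
```

```text
t 5.35 pos [ 0.515  -0.1937  0.0653] open 0.0202 F [-0.5 -1.1 -2. ]
axes x [-0.975 -0.22   0.   ] y [-0. -0. -1.] z [ 0.22  -0.975  0.   ]
jaw 102.9 turn [-4.0000e-02  1.7982e+02 -3.0000e-02]
jaw 282.9 turn [-0.02 -0.18  0.02]
shift tool (mm) [11.  13.3 -1.2] world [-11.   -1.2 -13.3] q6 [-0.45  0.15  1.79 -0.    1.2   0.9 ]
grip at tester [-0.05402163  0.0042241 ]
-0.005 [[228.1, 226.7], [184.3, 235.0], [271.7, 218.5]]
0 [[225.6, 214.5], [181.9, 222.8], [268.9, 206.4]]
0.005 [[223.0, 202.5], [179.6, 210.6], [266.1, 194.4]]
0.01 [[220.5, 190.6], [177.3, 198.6], [263.4, 182.6]]
```

View pics/c6.png

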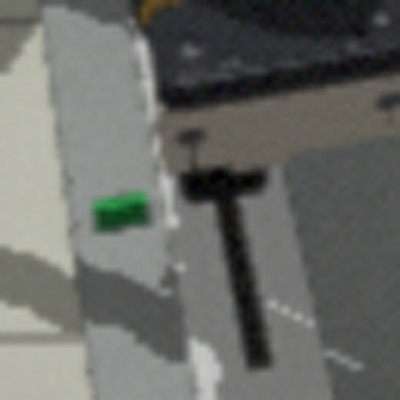

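>>> {"name": "carry_out", "arguments": {"motion": [0, 0, 0, 0, 0, 0, 0, 0, 0, 0, 0, 0, 0, 0, 0, 0, 0, 0, 0, 0, 0, 0, -0.03, 0, 0, 0, 0, 0, 0, -0.05, 0, 0, 0, 0, 0]}}

```text
t: 5.85
tool_pos: [0.5113, -0.1912, 0.1401]
orientation: [-0.245, 2.115, -2.101]
force: [1.2, -0.2, 0.6]
opening: 0.0463
```

>>> {"name": "carry_out", "arguments": {"motion": [0, -0.05, 0, 0, 0, 0, 0.2, 0, -0.02, -0.04, 0, 0, 0, 0.2, 0, 0, -0.05, 0, 0, 0, 0.2, 0, 0, -0.05, 0, 0, 0, 0.2, -0.02, 0, -0.04, 0, 0, 0, 0.2]}}

```text
t: 6.35
tool_pos: [0.4957, -0.0128, 0.2248]
orientation: [-0.217, 2.104, -2.107]
force: [0.4, -0.7, -0.5]
opening: 0.0559
```

```bash
python3 crop.py c7 top,200,340,100 side,280,205,65; python3 goto.py .548 .1196 .2 -20; python3 - <<'E'
from h import *
p=np.load('tester.npy')
for n in M:
  d=models.outline_of(n,'mark')[:1]+models.outline_of(n,'dimmer_top')[:1]
  for e in d: print(n,e['confidence'],e['pixel'])
for n in ('side','top'):
  o=np.array([205,280]) if n=='side' else np.array([340,200]); f=400/(65 if n=='side' else 100)
  for y in (0,.005,.01): print(n,y,np.round((proj(n,T(p,[[-.065,y-.01,.0245],[-.079,y,.0645],[-.051,y,.0645],[-.097,y,.022]]))-o)*f,1).tolist())
E
```

```text
t 6.45 pos [ 0.4974 -0.0097  0.2248] open 0.0559 F [-0.1 -1.   0. ]
axes x [-0.976 -0.217 -0.009] y [ 0.009  0.002 -1.   ] z [ 0.217 -0.976  0.   ]
jaw -20.0 turn [ -0.27 -57.44  -0.44]
jaw 160.0 turn [  0.52 122.56  -0.31]
shift tool (mm) [ -77.3   25.4 -115.2] world [ 50.6 129.3 -24.8] q6 [-0.12 -0.15  1.79  0.    1.49  1.23]
side 0.73 [274.1, 317.1]
side 0.61 [245.1, 302.1]
side 0 [[225.6, 214.5], [170.0, 113.5], [258.8, 97.7], [121.8, 214.2]]
side 0.005 [[223.0, 202.5], [167.7, 101.7], [256.1, 86.0], [119.8, 202.2]]
side 0.01 [[220.5, 190.6], [165.4, 90.0], [253.3, 74.5], [117.8, 190.3]]
top 0 [[230.7, 238.8], [246.1, 270.2], [229.2, 208.7], [226.9, 310.4]]
top 0.005 [[220.5, 241.1], [235.3, 272.6], [218.5, 211.1], [216.7, 312.6]]
top 0.01 [[210.4, 243.3], [224.6, 275.0], [207.8, 213.4], [206.5, 314.9]]
```

View pics/c7.png

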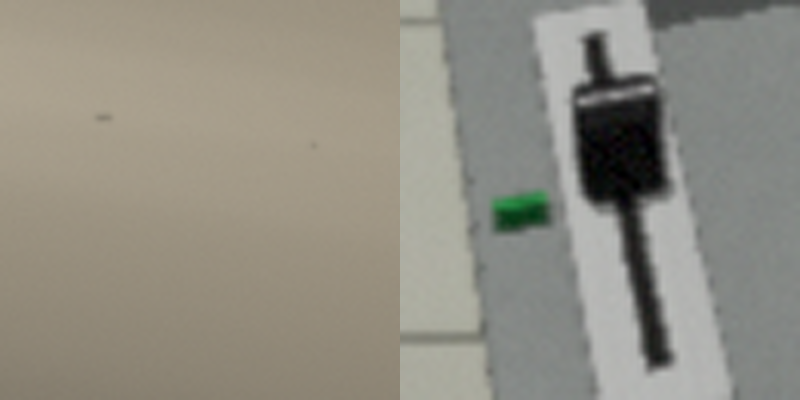

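>>> {"name": "carry_out", "arguments": {"motion": [0, 0, 0, 0, -8.5, 0, 0.3, 0, 0, 0, 0, -8.5, 0, 0.3, 0, 0, 0, 0, -8.5, 0, 0.3, 0, 0, 0, 0, -8.5, 0, 0.3, 0, 0, 0, 0, -8.5, 0, 0.3]}}

```text
t: 7.15
tool_pos: [0.4961, -0.0235, 0.2223]
orientation: [-0.856, 1.638, -1.643]
force: [0.0, -0.5, -0.0]
opening: 0.0607
```

```bash
python3 goto.py .548 .1196 .2 -20; python3 crop.py c8 top,200,340,100 top,205,195,80
```

```text
t 7.15 pos [ 0.4961 -0.0235  0.2223] open 0.0607 F [ 0.  -0.5 -0. ]
axes x [-0.571 -0.821 -0.   ] y [ 0.003 -0.002 -1.   ] z [ 0.821 -0.571  0.003]
jaw -20.0 turn [-1.800e-01 -1.484e+01  1.000e-02]
jaw 160.0 turn [-2.0000e-02  1.6516e+02 -2.6000e-01]
shift tool (mm) [-147.1   22.2  -39.3] world [ 51.9 143.1 -22.3] q6 [-0.15 -0.15  1.79 -0.    1.49  0.46]
```

View pics/c8.png

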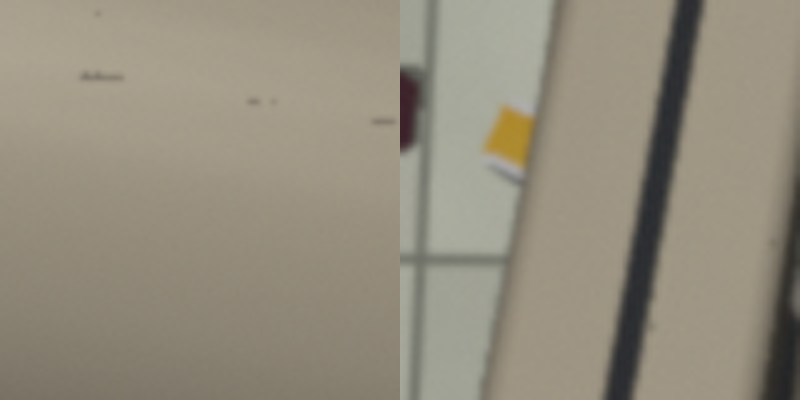

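>>> {"name": "carry_out", "arguments": {"motion": [-0.037, 0, -0.0098, 0, 0, 0, 0.3, -0.037, 0, -0.0098, 0, 0, 0, 0.3, -0.037, 0, -0.0098, 0, 0, 0, 0.3, -0.036, 0, -0.0098, 0, -7.4, 0, 0.3, 0, 0, 0, 0, -7.4, 0, 0.3]}}

```text
t: 7.75
tool_pos: [0.553, 0.1163, 0.2213]
orientation: [-0.999, 1.486, -1.493]
force: [-0.9, -1.4, 0.2]
opening: 0.0605
```

```bash
python3 goto.py .548 .1196 .2 -20; python3 crop.py c9 top,200,340,100 side,170,205,100
```

```text
t 7.75 pos [0.553  0.1163 0.2213] open 0.0605 F [-0.9 -1.4  0.2]
axes x [-0.379 -0.925  0.002] y [ 0.002 -0.003 -1.   ] z [ 0.925 -0.379  0.003]
jaw -20.0 turn [-0.18 -2.29  0.09]
jaw 160.0 turn [-1.4000e-01  1.7771e+02 -2.8000e-01]
shift tool (mm) [-1.2 21.3 -5.9] world [ -5.    3.3 -21.3] q6 [ 0.12  0.04  1.61 -0.    1.49  0.51]
```

View pics/c9.png

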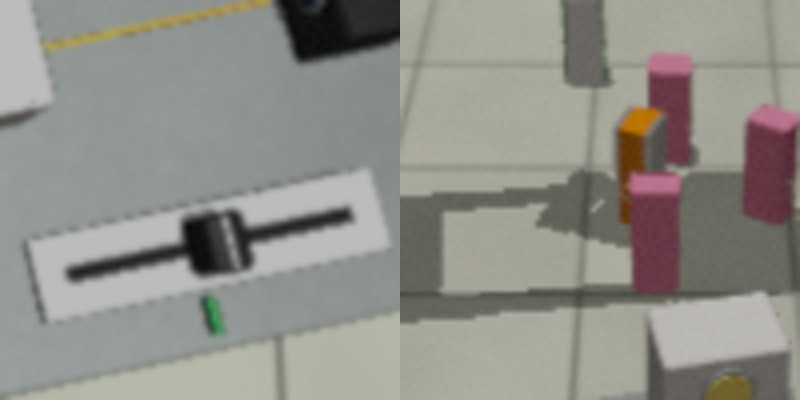

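```bash
python3 - <<'E'
from h import *
import cv2
p=np.load('tester.npy')
im=cv2.imread('pics/c9_top.png'); f=10; r,c=245,375
a=cv2.resize(im[r:r+45,c:c+50],None,fx=f,fy=f,interpolation=cv2.INTER_CUBIC)
b=a.copy()
def box(img,n,x0,x1,y0,y1,z,col,r,c,f):
    P=proj(n,T(p,[[x0,y0,z],[x1,y0,z],[x1,y1,z],[x0,y1,z]])); cv2.polylines(img,[np.int32(np.round((P-[c,r]+.5)*f))],True,col,1)
ym=.0055; 
box(b,'top',-.106,-.088,ym-.0025,ym+.0025,.022,(0,0,255),r,c,f)
box(b,'top',-.085,-.045,-.085,.085,.0245,(255,0,0),r,c,f)
box(b,'top',-.079,-.051,ym-.01,ym+.01,.0645,(0,255,255),r,c,f)
box(b,'top',-.079,-.051,ym,ym,.0645,(0,255,255),r,c,f)
cv2.imwrite('pics/ov.png',cv2.resize(np.hstack([a,b]),None,fx=.8,fy=.8))
E
```

```text
(no output)
```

View pics/ov.png

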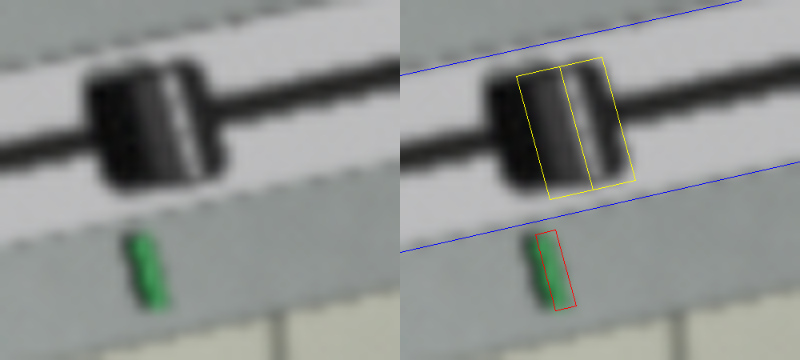

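```bash
python3 - <<'E'
from h import *
import cv2
p=np.load('tester.npy')
im=cv2.imread('pics/c9_side.png'); f=8; r,c=280,215
a=cv2.resize(im[r:r+45,c:c+50],None,fx=f,fy=f,interpolation=cv2.INTER_CUBIC)
b=a.copy()
def box(img,n,x0,x1,y0,y1,z,col,r,c,f):
    P=proj(n,T(p,[[x0,y0,z],[x1,y0,z],[x1,y1,z],[x0,y1,z]])); cv2.polylines(img,[np.int32(np.round((P-[c,r]+.5)*f))],True,col,1)
ym=.0055; n='side'
box(b,n,-.106,-.088,ym-.0025,ym+.0025,.022,(0,0,255),r,c,f)
box(b,n,-.106,-.088,ym-.0025,ym-.0025,.010,(0,0,255),r,c,f)
box(b,n,-.079,-.051,ym-.01,ym+.01,.0645,(0,255,255),r,c,f)
box(b,n,-.079,-.051,ym-.01,ym-.01,.0245,(0,255,255),r,c,f)
box(b,n,-.079,-.051,ym,ym,.0645,(0,255,255),r,c,f)
cv2.imwrite('pics/ov2.png',np.hstack([a,b]))
E
```

```text
(no output)
```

View pics/ov2.png

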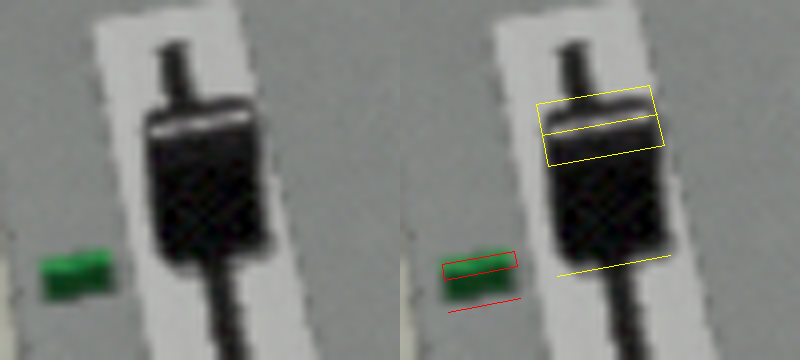

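>>> {"name": "carry_out", "arguments": {"motion": [-0.001, 0.02, -0.006, 0, -2.3, 0, 0.3, 0, 0.03, 0, 0, 0, 0, 0.3, 0, 0.03, 0, 0, 0, 0, 0.3, 0, 0.02, 0, 0, 0, 0, 0.3, 0, 0, 0, 0, 0, 0, 0.3]}}

```text
t: 8.35
tool_pos: [0.5485, 0.1099, 0.1195]
orientation: [-0.994, 1.488, -1.5]
force: [-0.3, -0.3, -0.0]
opening: 0.0602
```

```bash
python3 goto.py .548 .1196 .05 -20; python3 crop.py c10 top,190,180,90 side,170,205,100
```

```text
t 8.35 pos [0.5485 0.1099 0.1195] open 0.0602 F [-0.3 -0.3 -0. ]
axes x [-0.385 -0.923  0.003] y [ 0.004 -0.005 -1.   ] z [ 0.923 -0.385  0.006]
jaw -20.0 turn [-0.35 -2.66  0.18]
jaw 160.0 turn [ -0.28 177.34  -0.54]
shift tool (mm) [-9.  69.5 -4.6] world [ -0.5   9.7 -69.5] q6 [ 0.11  0.11  1.74 -0.01  1.3   0.51]
```

View pics/c10.png

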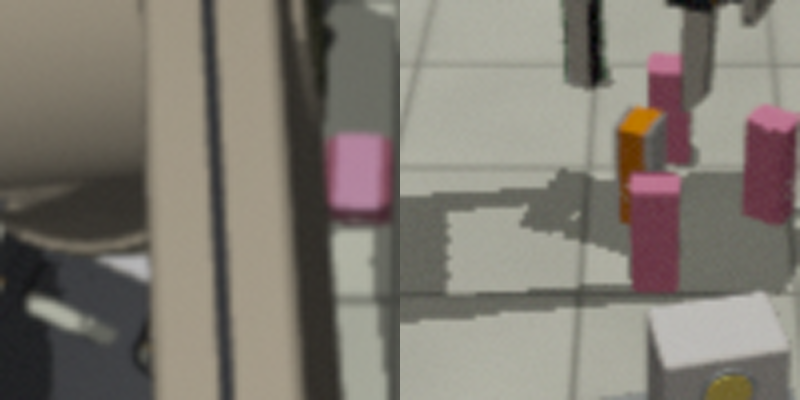

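```bash
python3 - <<'E'
from h import *
s=robot.read_state();Rm=R.from_rotvec(s['orientation']).as_matrix()
for k in (-1,1):
    P=s['tool_pos']+Rm@[0,.019,k*.03]; print(P,(proj('side',P)-[205,170])*4)
    P=s['tool_pos']+Rm@[0,-.02,k*.03]; print(P,(proj('side',P)-[205,170])*4)
E
```

```text
[0.5228084  0.12179896 0.10348864] [[197.7443351  81.5357156]]
[0.52246354 0.12198068 0.14248669] [[195.54718024  28.20134158]]
[0.57823735 0.0988365  0.1040858 ] [[285.39739194 100.58264407]]
[0.57789249 0.09901821 0.14308385] [[285.25366389  46.74492364]]
```

View pics/c10_side.png

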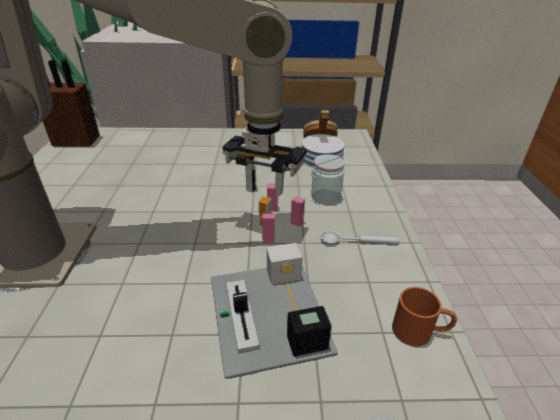

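>>> {"name": "carry_out", "arguments": {"motion": [-0.009, 0, -0.0045, -0.3, -2.6, 0, 0.3, 0, 0, 0, 0, 0, 0, 0.3, 0, 0, 0, 0, 0, 0, 0.3, 0, 0, 0, 0, 0, 0, 0.3, 0, 0, 0, 0, 0, 0, 0.3]}}

```text
t: 8.95
tool_pos: [0.5534, 0.1212, 0.1293]
orientation: [-1.013, 1.451, -1.467]
force: [-0.4, 0.4, -0.0]
opening: 0.0605
```

```bash
python3 goto.py .548 .1196 .05 -20
```

```text
t 8.95 pos [0.5534 0.1212 0.1293] open 0.0605 F [-0.4  0.4 -0. ]
axes x [-0.342 -0.94  -0.003] y [ 0.013 -0.001 -1.   ] z [ 0.94  -0.342  0.013]
jaw -20.0 turn [-0.73  0.01 -0.18]
jaw 160.0 turn [  -0.29 -179.98    1.14]
shift tool (mm) [ 3.6 79.2 -5.6] world [ -5.4  -1.6 -79.3] q6 [ 0.13  0.11  1.72 -0.    1.31  0.48]
```

>>> {"name": "carry_out", "arguments": {"motion": [0.0036, 0.01, -0.0056, -0.7, 0, -0.2, 0.3, 0, 0.015, 0, 0, 0, 0, 0.3, 0, 0.015, 0, 0, 0, 0, 0.3, 0, 0.0, 0, 0, 0, 0, 0.3, 0, 0, 0, 0, 0, 0, 0.3]}}

```text
t: 9.45
tool_pos: [0.5452, 0.1194, 0.0841]
orientation: [-1.026, 1.464, -1.461]
force: [-0.4, -0.2, -0.1]
opening: 0.0603
```

```bash
python3 goto.py .548 .1196 .05 -20
```

```text
t 9.45 pos [0.5452 0.1194 0.0841] open 0.0603 F [-0.4 -0.2 -0.1]
axes x [-0.342 -0.94   0.002] y [-0.003 -0.001 -1.   ] z [ 0.94  -0.342 -0.003]
jaw -20.0 turn [ 0.16 -0.01  0.1 ]
jaw 160.0 turn [-1.6000e-01  1.7999e+02  2.5000e-01]
shift tool (mm) [-1.2 34.1  2.6] world [  2.8   0.2 -34.1] q6 [ 0.12  0.15  1.76 -0.    1.24  0.47]
```

>>> {"name": "carry_out", "arguments": {"motion": [-0.001, 0.012, 0.0026, 0, 0, 0, 0.3, 0, 0.01, 0, 0, 0, 0, 0.3, 0, 0.006, 0, 0, 0, 0, 0.3, 0, 0.0, 0, 0, 0, 0, 0.3, 0, 0, 0, 0, 0, 0, 0.3]}}

```text
t: 9.95
tool_pos: [0.5481, 0.1193, 0.0532]
orientation: [-1.027, 1.464, -1.461]
force: [-0.2, 0.5, 0.2]
opening: 0.0603
```

```bash
python3 goto.py .548 .1196 .05 -20;  python3 crop.py c11 top,190,180,90 side,170,220,80
```

```text
t 9.95 pos [0.5481 0.1193 0.0532] open 0.0603 F [-0.2  0.5  0.2]
axes x [-0.342 -0.94   0.002] y [-0.004 -0.001 -1.   ] z [ 0.94  -0.342 -0.003]
jaw -20.0 turn [ 0.19 -0.02  0.12]
jaw 160.0 turn [ -0.19 179.98   0.3 ]
shift tool (mm) [-0.2  3.2 -0.2] world [-0.1  0.3 -3.2] q6 [ 0.12  0.2   1.77 -0.    1.18  0.47]
```

View pics/c11.png

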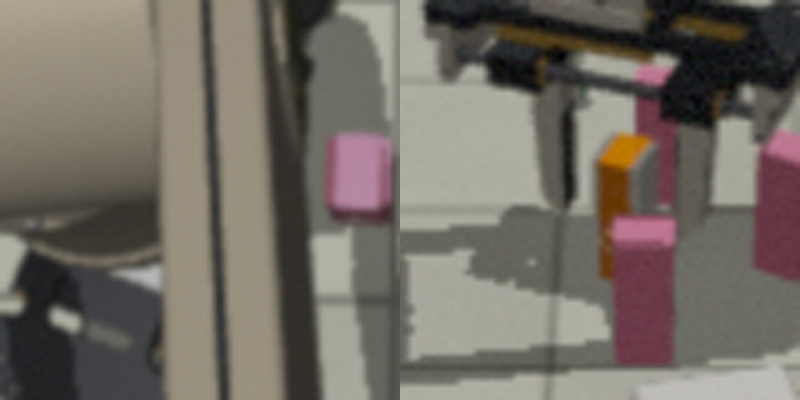

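>>> {"name": "carry_out", "arguments": {"motion": [0, 0, 0, 0, 0, 0, -0.2, 0, 0, 0, 0, 0, 0, -0.4, 0, 0, 0, 0, 0, 0, -0.7, 0, 0, 0, 0, 0, 0, -0.8, 0, 0, 0, 0, 0, 0, -0.8], "squeeze": 20}}

```text
t: 10.55
tool_pos: [0.5494, 0.1195, 0.0552]
orientation: [-1.024, 1.462, -1.462]
force: [0.5, 0.2, -0.2]
opening: 0.0261
```

>>> {"name": "carry_out", "arguments": {"motion": [0, 0, 0, 0, 0, 0, -0.8, 0, 0, 0, 0, 0, 0, -0.8, 0, 0, 0, 0, 0, 0, -0.8, 0, -0.005, 0, 0, 0, 0, -0.8, 0, -0.01, 0, 0, 0, 0, -0.8]}}

```text
t: 11.05
tool_pos: [0.5478, 0.1193, 0.0691]
orientation: [-1.027, 1.464, -1.461]
force: [-0.1, 0.1, -0.2]
opening: 0.0263
```

```bash
python3 goto.py .548 .1196 .2 -20;  python3 crop.py c12 side,170,220,80
```

```text
t 11.05 pos [0.5478 0.1193 0.0691] open 0.0263 F [-0.1  0.1 -0.2]
axes x [-0.342 -0.94   0.002] y [-0.004 -0.001 -1.   ] z [ 0.94  -0.342 -0.004]
jaw -20.0 turn [ 0.21 -0.02  0.13]
jaw 160.0 turn [ -0.2  179.98   0.33]
shift tool (mm) [  -0.  -130.9   -0.4] world [  0.2   0.3 130.9] q6 [ 0.12  0.18  1.76 -0.    1.21  0.47]
```

View pics/c12.png

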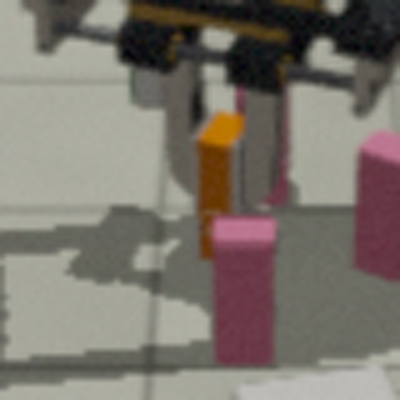

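>>> {"name": "carry_out", "arguments": {"motion": [0, -0.02, 0, 0, 0, 0, -0.8, 0, -0.03, 0, 0, 0, 0, -0.8, 0, -0.03, 0, 0, 0, 0, -0.8, 0, -0.03, 0, 0, 0, 0, -0.8, 0, -0.015, 0, 0, 0, 0, -0.8]}}

```text
t: 11.6
tool_pos: [0.5478, 0.1194, 0.2011]
orientation: [-1.027, 1.464, -1.461]
force: [0.2, 0.2, -1.6]
opening: 0.0259
```

```bash
python3 goto.py .6125 -.1757 .2 12.9;  python3 crop.py c13 side,130,220,100
```

```text
t 11.6 pos [0.5478 0.1194 0.2011] open 0.0259 F [ 0.2  0.2 -1.6]
axes x [-0.342 -0.94   0.002] y [-0.004 -0.001 -1.   ] z [ 0.94  -0.342 -0.004]
jaw 12.9 turn [  0.24 -32.92   0.07]
jaw 192.9 turn [-9.0000e-02  1.4708e+02  3.2000e-01]
shift tool (mm) [255.1   1.1 161.8] world [  64.7 -295.1   -1.1] q6 [ 0.12  0.05  1.64 -0.    1.46  0.47]
```

View pics/c13.png

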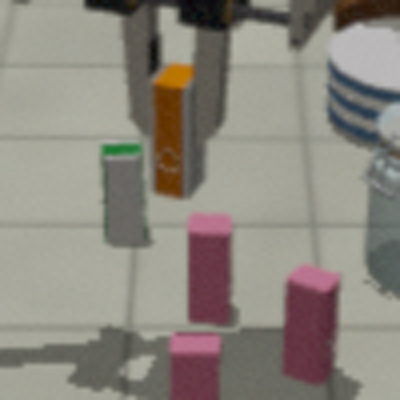

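>>> {"name": "carry_out", "arguments": {"motion": [0.02, -0.003, 0.013, 0, 0, 0, -0.8, 0.034, 0, 0.0216, 0, 0, 0, -0.8, 0.034, 0, 0.0216, 0, 0, 0, -0.8, 0.034, 0, 0.0216, 0, 0, 0, -0.8, 0.034, 0, 0.0216, 0, 0, 0, -0.8]}}

```text
t: 12.15
tool_pos: [0.5908, -0.0608, 0.2086]
orientation: [-1.024, 1.453, -1.455]
force: [0.6, 0.5, -1.3]
opening: 0.0261
```

>>> {"name": "carry_out", "arguments": {"motion": [0.034, 0, 0.0216, 0, 0, 0, -0.8, 0.03, 0, 0.019, 0, 0, 0, -0.8, 0.018, 0, 0.0114, 0, 0, 0, -0.8, 0, 0, 0, 0, -5, 0, -0.8, 0, 0, 0, 0, -7, 0, -0.8]}}

```text
t: 12.65
tool_pos: [0.6119, -0.1664, 0.2055]
orientation: [-1.141, 1.306, -1.307]
force: [0.3, -0.1, -0.8]
opening: 0.0259
```

```bash
python3 goto.py .6125 -.1757 .2 12.9
```

```text
t 12.65 pos [ 0.6119 -0.1664  0.2055] open 0.0259 F [ 0.3 -0.1 -0.8]
axes x [-0.133 -0.991 -0.001] y [ 0.002  0.001 -1.   ] z [ 0.991 -0.133  0.002]
jaw 12.9 turn [ -0.13 -20.55  -0.04]
jaw 192.9 turn [ 5.0000e-02  1.5945e+02 -1.9000e-01]
shift tool (mm) [9.2 5.5 1.8] world [ 0.6 -9.3 -5.5] q6 [-0.35  0.24  1.43  0.    1.48 -0.21]
```

>>> {"name": "carry_out", "arguments": {"motion": [0.009, 0, 0.0018, 0, -7, 0, -0.8, 0, 0, 0, 0, -7, 0, -0.8, 0, 0, 0, 0, -6, 0, -0.8, 0, 0, 0, 0, 0, 0, -0.8, 0, 0, 0, 0, 0, 0, -0.8]}}

```text
t: 13.15
tool_pos: [0.6112, -0.1767, 0.2024]
orientation: [-1.308, 1.041, -1.038]
force: [-0.4, -0.3, -1.2]
opening: 0.026
```

```bash
python3 goto.py .6125 -.1757 .085 12.9;  python3 crop.py c14 side,180,190,170 top,130,300,170
```

```text
t 13.15 pos [ 0.6112 -0.1767  0.2024] open 0.026 F [-0.4 -0.3 -1.2]
axes x [ 0.226 -0.974 -0.002] y [-0.001  0.002 -1.   ] z [ 0.974  0.226 -0.001]
jaw 12.9 turn [ 0.03  0.16 -0.12]
jaw 192.9 turn [-1.9000e-01 -1.7984e+02 -5.0000e-02]
shift tool (mm) [ -0.4 117.4   1.6] world [   1.3    1.  -117.4] q6 [-0.36  0.25  1.42  0.    1.47 -0.59]
```

View pics/c14.png

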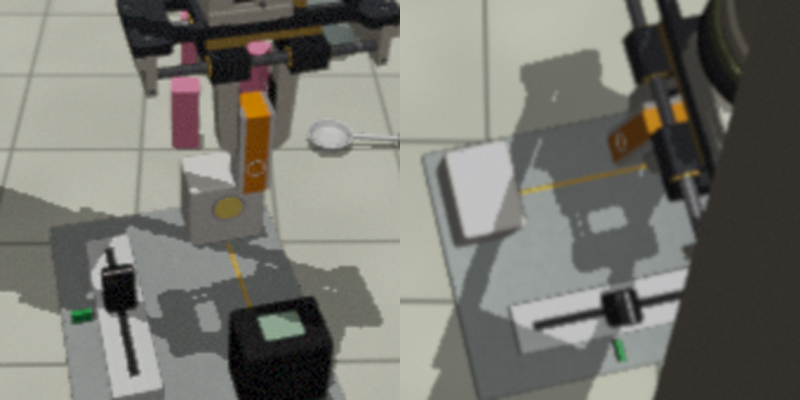

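>>> {"name": "carry_out", "arguments": {"motion": [0, 0.02, 0.0016, 0, 0, 0, -0.8, 0, 0.03, 0, 0, 0, 0, -0.8, 0, 0.025, 0, 0, 0, 0, -0.8, 0, 0.01, 0, 0, 0, 0, -0.8, 0, 0, 0, 0, 0, 0, -0.8]}}

```text
t: 13.75
tool_pos: [0.6144, -0.1761, 0.1172]
orientation: [-1.303, 1.043, -1.047]
force: [-0.3, 0.7, -0.7]
opening: 0.0262
```

```bash
python3 goto.py .6125 -.1757 .085 12.9;  python3 crop.py c15 side,220,220,110 top,150,350,100; python3 - <<'E'
from h import *
s=robot.read_state();Rm=R.from_rotvec(s['orientation']).as_matrix()
for n,o,f in (('side',[220,220],400/110),('top',[350,150],4)):
  for k in (1,-1): 
    P=s['tool_pos']+Rm@[k*.015,.0302,0]; print(n,k,P,(proj(n,P)-o)*f)
E
```

```text
t 13.75 pos [ 0.6144 -0.1761  0.1172] open 0.0262 F [-0.3  0.7 -0.7]
axes x [ 0.219 -0.976  0.   ] y [ 0.003  0.    -1.   ] z [0.976 0.219 0.003]
jaw 12.9 turn [-0.19 -0.27  0.02]
jaw 192.9 turn [-3.0000e-02  1.7973e+02 -3.0000e-01]
shift tool (mm) [-0.8 32.2 -1.8] world [ -1.9   0.4 -32.2] q6 [-0.36  0.31  1.5   0.    1.32 -0.58]
side 1 [ 0.61889785 -0.1911102   0.08909231] [[287.38926945 233.68526072]]
side -1 [ 0.61232458 -0.16183924  0.0890375 ] [[272.23545913 194.46404685]]
top 1 [ 0.61889785 -0.1911102   0.08909231] [[182.351022   180.02590222]]
top -1 [ 0.61232458 -0.16183924  0.0890375 ] [[117.46900448 193.69214565]]
```

View pics/c15.png

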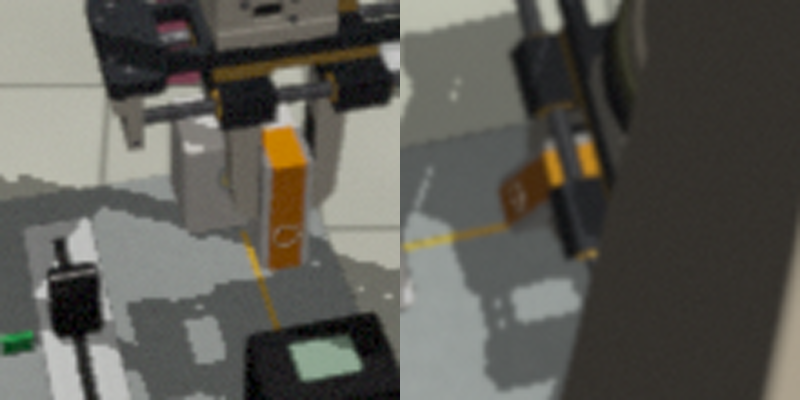

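>>> {"name": "carry_out", "arguments": {"motion": [0, 0.01, -0.0018, 0, -0.2, 0, -0.8, 0, 0.012, 0, 0, 0, 0, -0.8, 0, 0.006, 0, 0, 0, 0, -0.8, 0, 0, 0, 0, 0, 0, -0.8, 0, 0, 0, 0, 0, 0, -0.8]}}

```text
t: 14.35
tool_pos: [0.6162, -0.1779, 0.0933]
orientation: [-1.301, 1.032, -1.051]
force: [1.0, 0.1, -1.3]
opening: 0.0258
```

```bash
python3 goto.py .6125 -.1757 .085 12.9
```

```text
t 14.35 pos [ 0.6162 -0.1779  0.0933] open 0.0258 F [ 1.   0.1 -1.3]
axes x [ 0.222 -0.975  0.005] y [ 0.012 -0.003 -1.   ] z [0.975 0.222 0.011]
jaw 12.9 turn [-0.63 -0.07  0.31]
jaw 192.9 turn [ -0.49 179.93  -0.99]
shift tool (mm) [-3.   8.2 -3.2] world [-3.7  2.2 -8.3] q6 [-0.36  0.33  1.52  0.    1.27 -0.59]
```

>>> {"name": "carry_out", "arguments": {"motion": [-0.001, 0.006, -0.003, -0.6, 0, 0.3, -0.8, 0, 0.0, 0, 0, 0, 0, -0.8, 0, 0, 0, 0, 0, 0, -0.8, 0, 0, 0, 0, 0, 0, -0.8, 0, 0, 0, 0, 0, 0, -0.8]}}

```text
t: 14.85
tool_pos: [0.6134, -0.1778, 0.0876]
orientation: [-1.307, 1.042, -1.043]
force: [-0.4, 0.4, -0.9]
opening: 0.0257
```

```bash
python3 goto.py .6125 -.1757 .085 12.9
```

```text
t 14.85 pos [ 0.6134 -0.1778  0.0876] open 0.0257 F [-0.4  0.4 -0.9]
axes x [ 0.222 -0.975  0.   ] y [ 0.001 -0.    -1.   ] z [0.975 0.222 0.001]
jaw 12.9 turn [-0.03 -0.07  0.02]
jaw 192.9 turn [-3.0000e-02  1.7993e+02 -5.0000e-02]
shift tool (mm) [-2.3  2.6 -0.4] world [-0.9  2.1 -2.6] q6 [-0.36  0.34  1.52 -0.    1.28 -0.59]
```

```bash
python3 crop.py c16 side,240,220,100 top,150,340,100;python3 - <<'E'
from h import *
import time
p=np.load('tester.npy')
s=robot.read_state();Rm=R.from_rotvec(s['orientation']).as_matrix()
for n,o,f in (('side',[220,240],4),('top',[340,150],4)):
  for k in (1,-1): 
    P=s['tool_pos']+Rm@[k*.015,.0302,0]; print(n,k,P,(proj(n,P)-o)*f)
  print('ideal',(proj(n,T(p,[[.045,-.015,.055],[.045,.015,.055]]))-o)*f)
print(s['t'],s['tool_pos'],Ti(p,s['tool_pos']),s['tool_pos'][2]-.0302,s['dq'].round(4))
for n in M:
  for th in ('green_cell','jar','spoon'):
    d=models.outline_of(n,th)[:1]
    if d: print(n,th,np.round(d[0]['pixel'],1),round(d[0]['confidence'],2))
E
```

```text
side 1 [ 0.61671882 -0.19240471  0.05736958] [[309.21515254 224.60942736]]
side -1 [ 0.61005732 -0.16315365  0.05735929] [[292.95203623 180.96474052]]
ideal [[306.96582461 224.7874736 ]
 [290.78829162 181.2974828 ]]
top 1 [ 0.61671882 -0.19240471  0.05736958] [[204.04500951 199.08771633]]
top -1 [ 0.61005732 -0.16315365  0.05735929] [[141.99322762 212.36721392]]
ideal [[198.24193365 201.9544661 ]
 [136.38451053 215.242636  ]]
14.95 [ 0.61337151 -0.17777233  0.08756443] [ 0.04542737 -0.00218684] 0.05736442639702383 [-0.0007 -0.0002  0.0017  0.0007 -0.0002 -0.0016]
side jar [334.8 178.6] 0.78
side spoon [377.1 237.7] 0.55
top green_cell [128.5 258.8] 0.71
top jar [155.7 139.7] 0.79
top spoon [265.5 142. ] 0.85
```

View pics/c16.png

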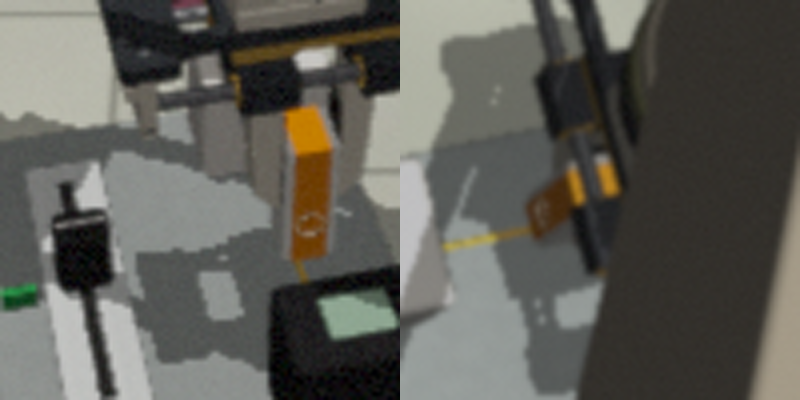

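View pics/c16_side.png

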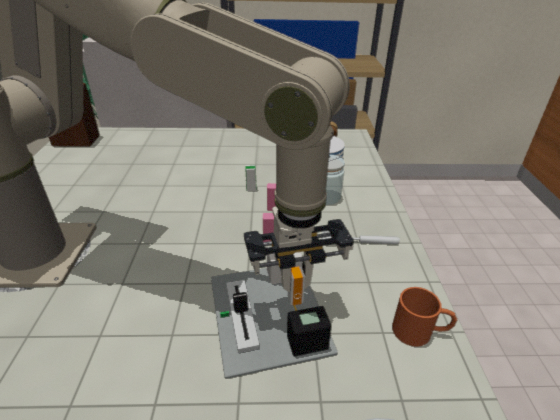

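```bash
python3 -c "
from plant import robot
print(robot.close_job()); s=robot.read_state(); print(s['t'],s['tool_pos'],s['opening'])"
```

```text
the job is handed in; nothing more can be done
None
the job is handed in; nothing more can be done
```

I set the dimmer and picked up the amber cell by its frosted faces. I handed the job in at about 15 s with the arm still holding the cell in the light path. The hand-in reports no verdict, so the results below are my own last measurements.

- **Dimmer:** I slid the grip about 47 mm towards the lamp. The two cameras disagreed slightly. The side view put it level with the green mark to within about 0.5 mm. The top view put it about 3 mm short, still inside the 6 mm limit. At the end the arm hid the dimmer from the top camera, so only the side view confirmed it then.
- **Amber cell in the beam:**
  - Position: the ring was within about 0.5 mm of the beam sideways, about 2.4 mm high, and about 2 mm from the gap's middle along the beam.
  - Angle: by the arm's pose the cell was upright and square to within about 0.1°.
  - Hold: the jaws held it at about 26 mm with a 20 N grip setting. In the pictures its two ring images fell within about 2 px of where they should be, and it stood clear of the tester.
- **Other objects:** The jar, green cell and spoon appeared within about 2–4 px of where they started in the top view. In the side view the green cell was not detected, and the jar and spoon readings shifted 7–15 px. I put that down to the arm partly hiding them; it did not go near them.

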